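# Discard the red-capped sample tube through the drop spout

## Task

Push the yellow receiving box along its rail until it is fully home against the stop under the blue spout, then take the red-capped tube out of the rack and let it fall through the spout's funnel into the box. Leave the other tubes standing in the rack.

Things in the scene. Friction and masses are not known exactly. Their poses are not given: they have to be found in the camera images.
- station: fixed drop station: aluminium base 360 x 130 mm with slide rail, blue funnel spout on a post. Origin on the desk below the spout; x along the rail, the way the box must be pushed (to the left and away from the robot); z up. Base from x = -275 to +85 mm. Post at y = -95 mm, 170 mm high, on the side away from the robot.
- spout_mouth (a point): centre of the open funnel mouth, 200 mm above the desk; mouth 108 mm outside, about 100 mm inside diameter. The spout is open at both ends and does not move: throat 46 mm inside diameter, lower end 130 mm above the desk.
- box_slide (a joint): travel of the receiving box along the rail, m: 0 at the far end from the spout, 0.110 fully home against the stop, where the box stands right under the spout. It starts between 0 and 0.035. It stays where it is left; pushing takes about 2 to 3 N.
- push_plate (a point): middle of the top edge of the red push plate on the trailing end of the box carriage, 90 mm above the desk; axes as the station's. Plate 10 mm thick along the rail, 50 mm wide, free from 25 to 90 mm above the desk; rigid with the box, 55 mm behind its rear wall. Push its back face (towards station +x) or pinch it from above.
- box_floor (a point): centre of the inner floor of the open yellow box (outside 140 mm along the rail, 110 mm across, inside 130 x 100 mm, walls 57 mm high inside, rim 81 mm above the desk), 24 mm above the desk; axes as the station's; moves with the box
- rack: green tube rack fixed to the desk, 64 mm (x) x 160 mm (y) x 74 mm high, origin under its centre. The tubes stand in the row of holes at x = -13.5 mm, at y = -60, -12 and +36 mm, in any order. Top plate 59 mm high, end plates (at y = +-80 mm) 70 to 74 mm high. Behind it, from 580 mm ahead of the robot, stands a row of binders 320 mm high: keep the arm clear of it.
- red_tube: plastic tube with red push cap, to be discarded; 90 mm long, 14 mm diameter, cap 18 mm diameter, about 15 mm long; 20 g. Origin at its round bottom, z along it to the cap. Stands in the rack, bottom 3 mm and cap top 92 mm above the desk. Grip the cap from above, closing along the rack's x; lift 95 mm or more to clear the rack.
- red_cap (a point): top centre of the red cap, 89 mm above the tube's origin
- blue_tube: like the red tube but with a blue cap; stays in the rack
- white_tube: like the red tube but with a white cap; stays in the rack

How it is judged:
On the way, in this order (a step that is already met when the one before it is completed fails the run):
1. the box is home under the spout while the red tube is not yet at the spout (value of joint box_slide above 0.1 m and horizontal distance between red_tube and spout_mouth above 0.08 m), for 0.2 s.
2. the lower end of the red tube is inside the spout, with the box still home (value of joint box_slide above 0.1 m and horizontal distance between red_tube and spout_mouth below 0.05 m and z of red_tube in the frame of spout_mouth between -0.07 and 0 m).
At the end, for the whole second after the job is handed in: the box is within 10 mm of its home stop under the spout, the whole red-capped tube lies (or leans) at rest in the box below the spout, and the blue- and white-capped tubes stand where they stood (within 20 mm) (value of joint box_slide above 0.1 m and x of red_tube in the frame of box_floor between -0.075 and 0.075 m and y of red_tube in the frame of box_floor between -0.06 and 0.06 m and z of red_tube in the frame of box_floor below 0.075 m and x of red_cap in the frame of box_floor between -0.08 and 0.08 m and y of red_cap in the frame of box_floor between -0.065 and 0.065 m and z of red_cap in the frame of box_floor below 0.1 m and linear speed of red_tube below 0.05 m/s and distance of each of blue_tube, white_tube from where it was at the start of the episode below 0.02 m); the robot touches nothing.
It fails at once if the blue- or white-capped tube is pulled out of the rack or knocked over (distance of any of blue_tube, white_tube from where it was at the start of the episode above 0.03 m).
It also fails if it takes over 58 s, if anything falls off the work surface, if the arm or the gripper's body presses on something with over 40 N, if the wrist force passes 120 N, or if a joint passes its speed limit or range.

## Robot

A 7-joint arm with a two-finger parallel gripper is mounted at the origin on a cart in front of the work surface, level with it; the furniture and walls round the work are solid. World frame = base frame: x ahead of the robot, y to its left, z up, the work surface at z = 0. Lengths are in m, angles in rad, forces in N, time in s.
With the tool pointing down it reaches from about 0.4 to 0.875 m from the base axis. Payload 19.3 kg.
Tool frame: the origin (TCP) lies at the very end of the fingers, on their centre line; the grasp point (between the pads) lies 19 mm behind it; z points along the fingers, y is the line along which they close (so a half turn about z gives the same grasp; the last joint's range is limited). The gripper opens to 85 mm and grips with 20 to 120 N. Pads are 22 mm wide; open, the fingers measure 114 mm over their backs; the gripper's body (76 mm by 85 mm) begins 54 mm behind the grasp point. The pads swing forward as they close: fully open they stand 13 mm farther back than shut.
Start: joints at [-1.336, 0.521, -0.036, 1.599, 0.021, 1.021, -0.113], TCP at [0.188, 0.596, 0.231] pointing down, gripper open.
Joint ranges: [-2.91, 2.91], [-0.3, 2.13], [-1.5, 1.42], [0.17, 2.43], [-1.26, 4.41], [0.16, 1.93], [-2.52, 2.52]. Speed limits (rad/s): [1.89, 1.89, 2.39, 2.39, 3.01, 3.01, 3.01].

## Interface

Orientations are given as [roll, pitch, yaw] about the fixed x, y, z axes, in that order (R = Rz(yaw) Ry(pitch) Rx(roll)).
In Python, from workcell import monitor, optics, job_done gives the robot as it stands.
- The arm moves only by the shell command python3 -m handwheel 'ROWS' [FORCE]. ROWS is JSON, a list of rows, each an object of numbers: "dx", "dy", "dz": the shift along the tool's x, y, z in cm; "wx", "wy", "wz": the turn, a rotation vector about the tool's x, y, z in rad; "claw": the opening in per cent of the stroke, from 0 (shut) to 100 (fully open). A call has 1 to 8 rows; each row shifts and turns the commanded pose from where the row before left it, along the tool's axes as they then stand; what a row does not reach is not made up. A row lasts 1/8 s, in which the tool goes at most 62.5 mm and 10.7 degrees, less where a joint would pass 70% of its speed; a pose out of reach is approached as far as the arm can. A call with a gripper value outside its range is refused whole. The fingers move at their own pace and stop on an object; FORCE is the grip in N (left out, the last holds). Time passes only in rows, so rows that do not move let the fingers close. It gives the time, the measured TCP pose, the force, the opening and the grip force at its end, in the units of the state.
- monitor.observe(): the state, without advancing time (a new reading comes with each control period).
- optics.grab_frame(name): name is "side" or "top" or "wrist"; returns a dict with "frame" (420x560x3 uint8, blue, green, red), "fovy" (degrees; the focal length in pixels is half the picture's height over the tangent of half this angle, whatever the lens; pixels are square), "cx", "cy" (the principal point, pixels), "R" (3x3) and "t" (3): a world point X has camera coordinates R X + t. Camera axes: x right, y down, z forward; pixel columns grow to the right and rows downward; lengths in m; the calibration is good to about 2 mm. A picture is of the moment at which its call begins. There is no depth.
- job_done(): hands the job in; it is judged then, once.
Trained networks look in the newest picture that a camera, given by its name, has taken for a name from the list of things; names that differ only in an ending like _2 or _b are one class to them, and where a whole thing is asked for, a point or a joint stands for the part that bears it (a point fixed in the world has none). Each returns a list of dicts, best first, with "p" (0 to 1); they miss things now and then, are a little off and sometimes report something else, mostly with a low value. They report only what shows in the picture. A call takes as long as a camera call.
- optics.masks_of(name, camera): "region" (420x560 bool, what is visible of it) and "rect" ([left, top, width, height] in pixels, round what is visible of it).
The state is a dict: "clock": time; "qpos": joint angles; "qd": joint speeds; "joint_efforts": joint torques, N m; "position": TCP position; "tool_rot": TCP orientation; "force": force on the tool from outside, world axes, zero at the start; "moment": the same for the moment, N m; "grip_width": finger opening in m; "finger_force": force on a finger pad.
Only numpy, scipy, OpenCV 4.12 (cv2) and the standard library are available. Lean on these libraries where they do the work, as an engineer would, in place of code of your own. Each camera call takes 0.05 s, during which the arm holds its last target. There are 200 camera calls.

## Working session

There is one attempt and no reset: what is moved stays moved. The work goes in short steps, Python scripts to look and compute and a shell command to move; the robot and the scene stay as the last step left them, time stands still between calls to the robot, and variables do not carry over. Pictures are saved under pics/ and viewed, at most 10 in all, crops included, and the job is handed in when it is done.

```bash
mkdir -p pics
python3 - <<'E'
from workcell import monitor, optics
import cv2,numpy as np
s=monitor.observe();print({k:np.round(v,3).tolist() for k,v in s.items()})
fs=[]
for c in("side","top","wrist"):
    g=optics.grab_frame(c);fs.append(g["frame"]);print(c,g["fovy"],g["cx"],g["cy"],np.round(g["R"],3).tolist(),np.round(g["t"],3).tolist())
    for n in("red_tube","blue_tube","white_tube","push_plate","box_floor","spout_mouth","station","rack","red_cap"):
        try:
            for m in optics.masks_of(n,c)[:2]:
                ys,xs=np.nonzero(m["region"]);print(c,n,round(m["p"],2),np.round(m["rect"]).tolist(),round(xs.mean(),1),round(ys.mean(),1))
        except Exception as e: print(c,n,e)
cv2.imwrite("pics/a.png",fs[0]);cv2.imwrite("pics/b.png",fs[1])
E
```

```text
{'clock': 0.0, 'qpos': [-1.336, 0.522, -0.036, 1.6, 0.021, 1.021, -0.113], 'qd': [-0.001, -0.0, 0.001, -0.0, 0.0, 0.001, -0.001], 'joint_efforts': [-0.001, -92.71, 1.98, -36.99, 0.018, 0.009, 0.0], 'position': [0.188, 0.596, 0.231], 'tool_rot': [-3.14, 0.0, 2.837], 'force': [0.649, -0.736, -0.459], 'moment': [-0.003, -0.032, 0.034], 'finger_force': 0.0, 'grip_width': 0.086}
side 51.82719734629095 276.9497373903039 214.848562272943 [[0.983, -0.18, 0.02], [-0.045, -0.347, -0.937], [0.175, 0.921, -0.349]] [-0.449, 0.175, 0.924]
side red_tube 0.57 [268.0, 290.0, 14.0, 21.0] 273.4 300.1
side red_tube 0.37 [281.0, 303.0, 12.0, 24.0] 285.2 313.7
side blue_tube 0.5 [292.0, 321.0, 10.0, 20.0] 297.8 328.6
side white_tube 0.73 [281.0, 306.0, 11.0, 20.0] 285.7 313.9
side box_floor 0.55 [254.0, 196.0, 46.0, 43.0] 275.9 217.4
side spout_mouth 0.79 [236.0, 156.0, 83.0, 104.0] 281.0 213.8
side station 0.75 [254.0, 197.0, 45.0, 44.0] 275.3 218.0
side station 0.65 [232.0, 157.0, 89.0, 104.0] 281.0 213.6
side rack 0.94 [258.0, 288.0, 70.0, 89.0] 291.2 336.5
side red_cap 0.72 [269.0, 291.0, 10.0, 34.0] 273.6 301.0
side red_cap 0.36 [281.0, 305.0, 10.0, 33.0] 285.2 315.2
top 50.242874534872826 279.27563542547244 203.7481593389579 [[-0.017, -1.0, -0.018], [-0.994, 0.019, -0.106], [0.106, 0.016, -0.994]] [0.077, 0.495, 1.407]
top push_plate 0.68 [179.0, 172.0, 69.0, 53.0] 211.5 200.8
top box_floor 0.76 [175.0, 171.0, 71.0, 54.0] 211.3 201.0
top spout_mouth 0.9 [152.0, 150.0, 119.0, 94.0] 209.4 197.8
top station 0.56 [157.0, 150.0, 114.0, 89.0] 209.5 197.8
top rack 0.7 [349.0, 206.0, 55.0, 32.0] 376.1 220.2
wrist 59.520160408085694 281.87784095230296 205.27973589812146 [[0.3, 0.954, -0.0], [0.92, -0.29, 0.266], [0.253, -0.08, -0.964]] [-0.624, -0.034, 0.379]
```

Run:
```python
import cv2,numpy as np
a=cv2.imread("pics/a.png")[110:410,190:390];b=cv2.imread("pics/b.png")[100:310,120:470]
a=cv2.resize(a,None,fx=2,fy=2,interpolation=cv2.INTER_CUBIC); b=cv2.resize(b,None,fx=2,fy=2,interpolation=cv2.INTER_CUBIC)[:,:700]
cv2.imwrite("pics/a2.png",a);cv2.imwrite("pics/b2.png",b)
```

```text
(no output)
```

View pics/a2.png

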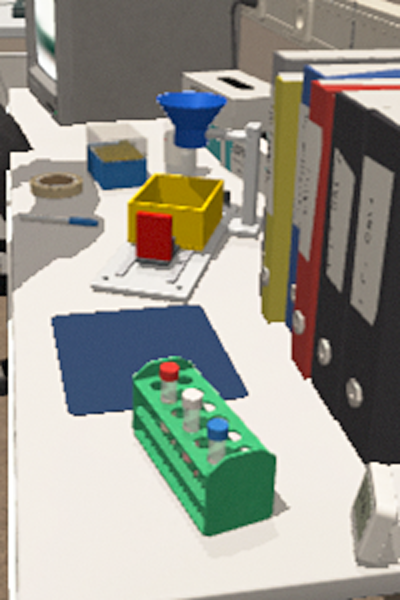

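View pics/b2.png

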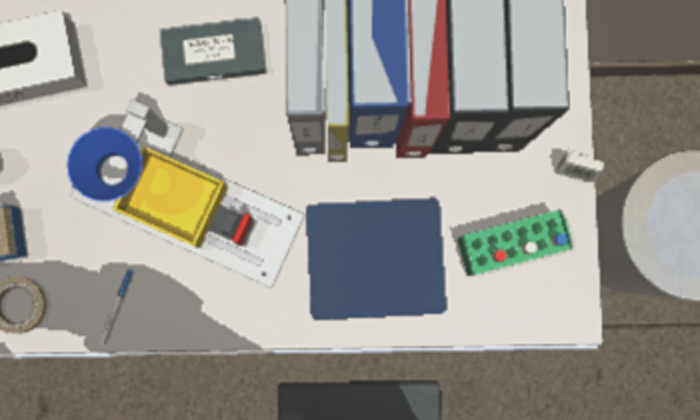

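```bash
cat > h.py <<'E'
import cv2,numpy as np
from workcell import monitor, optics
def K(g):
    f=210/np.tan(np.radians(g["fovy"]/2));return np.array([[f,0,g["cx"]],[0,f,g["cy"]],[0,0,1]])
def P(g): return K(g)@np.c_[g["R"],g["t"]]
def tri(g1,p1,g2,p2):
    X=cv2.triangulatePoints(P(g1),P(g2),np.array(p1,float).reshape(2,1),np.array(p2,float).reshape(2,1)).ravel();X=X[:3]/X[3]
    return X,[np.round(proj(g,X)-p,1) for g,p in((g1,p1),(g2,p2))]
def proj(g,X): v=P(g)@np.r_[X,1];return v[:2]/v[2]
def plane(g,p,z):
    R=np.array(g["R"]);C=-R.T@g["t"];d=R.T@np.linalg.inv(K(g))@np.r_[p,1];return C+d*(z-C[2])/d[2]
def blobs(g,col,roi,n=40,amin=8):
    h=cv2.cvtColor(g["frame"],cv2.COLOR_BGR2HSV).astype(int);H,S,V=h[...,0],h[...,1],h[...,2]
    m={"red":((H<6)|(H>174))&(S>150)&(V>90),"blue":(abs(H-108)<12)&(S>130)&(V>60),"yellow":(abs(H-26)<7)&(S>150),"white":(S<40)&(V>190)}[col]
    k=np.zeros_like(m);x0,y0,x1,y1=roi;k[y0:y1,x0:x1]=1;m=(m&k).astype(np.uint8)
    N,L,st,c=cv2.connectedComponentsWithStats(m);o=[(st[i],c[i],L==i) for i in range(1,N) if st[i][4]>=amin]
    return sorted(o,key=lambda t:-t[0][4])
E
python3 - <<'E'
from h import *
S=optics.grab_frame("side");T=optics.grab_frame("top")
for nm,g,col,roi in(("capT",T,"red",(340,190,420,245)),("plateT",T,"red",(225,195,260,230)),("capS",S,"red",(262,280,290,315)),("plateS",S,"red",(245,205,290,245)),
 ("blueT",T,"blue",(392,205,412,235)),("blueS",S,"blue",(285,310,310,335)),("spoutT",T,"blue",(140,150,200,210)),("spoutS",S,"blue",(260,145,310,190)),("boxT",T,"yellow",(160,160,250,240)),("boxS",S,"yellow",(245,190,310,240))):
    for st,c,L in blobs(g,col,roi)[:1]:
        ys,xs=np.nonzero(L);print(nm,st.tolist(),np.round(c,1).tolist(),np.round(cv2.minAreaRect(np.c_[xs,ys].astype(np.float32))[0],1),cv2.boxPoints(cv2.minAreaRect(np.c_[xs,ys].astype(np.float32))).round(1).tolist())
np.set_printoptions(precision=4,suppress=True)
print("red",tri(T,(370,228),S,(274.5,293)),plane(T,(370,228),.092))
print("white",tri(T,(385,223.5),S,(286.5,306)),plane(T,(385,223.5),.092))
print("blue",tri(T,(400.5,220),S,(299,322)),plane(T,(400.5,220),.092))
print("plate",tri(T,(241.5,213),S,(267.5,216.5)),plane(T,(241.5,213),.09))
print("mouth",tri(T,(172.5,182),S,(286,160.5)),plane(T,(172.5,182),.2))
for p in((272,286),(303,213)): print("basecorner",plane(T,(p[0]/2+120,p[1]/2+100),.012))
E
```

```text
capT [368, 226, 5, 4, 18] [369.8, 227.5] [370.  227.5] [[368.0, 226.0], [372.0, 226.0], [372.0, 229.0], [368.0, 229.0]]
plateT [237, 207, 8, 14, 50] [240.3, 213.5] [240.2 213.6] [[235.89999389648438, 219.5], [241.60000610351562, 206.39999389648438], [244.60000610351562, 207.6999969482422], [238.89999389648438, 220.8000030517578]]
capS [270, 291, 9, 10, 78] [274.1, 295.3] [274.  295.5] [[270.0, 291.0], [278.0, 291.0], [278.0, 300.0], [270.0, 300.0]]
plateS [258, 216, 18, 24, 383] [266.9, 227.8] [266.5 227.5] [[258.0, 216.0], [275.0, 216.0], [275.0, 239.0], [258.0, 239.0]]
blueT [398, 217, 6, 5, 26] [400.5, 219.0] [400.5 219. ] [[398.0, 217.0], [403.0, 217.0], [403.0, 221.0], [398.0, 221.0]]
blueS [293, 319, 11, 11, 101] [298.3, 324.3] [298. 324.] [[293.0, 319.0], [303.0, 319.0], [303.0, 329.0], [293.0, 329.0]]
spoutT [154, 164, 37, 36, 825] [170.8, 181.0] [172.  181.5] [[154.0, 164.0], [190.0, 164.0], [190.0, 199.0], [154.0, 199.0]]
spoutS [268, 156, 35, 28, 602] [285.3, 167.1] [285.  169.5] [[268.0, 156.0], [302.0, 156.0], [302.0, 183.0], [268.0, 183.0]]
boxT [177, 175, 55, 48, 1412]
[... 261 characters left out ...]
00030517578], [302.29998779296875, 200.3000030517578], [297.6000061035156, 236.0]]
red (array([ 0.411 , -0.2058,  0.0937]), [array([ 0. , -0.4]), array([-0.7,  0. ])]) [ 0.41   -0.2059  0.092 ]
white (array([ 0.4237, -0.2514,  0.0941]), [array([ 0. , -0.3]), array([-0.6,  0. ])]) [ 0.4229 -0.2517  0.092 ]
blue (array([ 0.434 , -0.2989,  0.0932]), [array([ 0.1, -0.5]), array([-1. ,  0.1])]) [ 0.4326 -0.2989  0.092 ]
plate (array([0.4627, 0.1833, 0.0921]), [array([-0. ,  0.1]), array([ 0.1, -0. ])]) [0.463  0.1835 0.09  ]
mouth (array([0.5464, 0.3685, 0.1974]), [array([ 0. , -0.2]), array([-0.2,  0. ])]) [0.5454 0.3679 0.2   ]
basecorner [0.3724 0.1455 0.012 ]
basecorner [0.4891 0.094  0.012 ]
```

```bash
python3 -m handwheel '[{"wz":0.118,"claw":0},{"dx":-4.2,"dy":-3.25},{"dx":-4.2,"dy":-3.25},{"dx":-4.2,"dy":-3.25},{"dx":-4.2,"dy":-3.25},{"dx":-4.2,"dy":-3.25},{"dx":-4.2,"dy":-3.25},{"dx":-4.2,"dy":-3.25}]' 30
```

```text
schema error: expected keys dx, dy, dz, wx, wy, wz, claw
```

```bash
python3 -m handwheel '[{"dx":0,"dy":0,"dz":0,"wx":0,"wy":0,"wz":0.118,"claw":0},{"dx":-4.2,"dy":-3.25,"dz":0,"wx":0,"wy":0,"wz":0,"claw":0},{"dx":-4.2,"dy":-3.25,"dz":0,"wx":0,"wy":0,"wz":0,"claw":0},{"dx":-4.2,"dy":-3.25,"dz":0,"wx":0,"wy":0,"wz":0,"claw":0},{"dx":-4.2,"dy":-3.25,"dz":0,"wx":0,"wy":0,"wz":0,"claw":0},{"dx":-4.2,"dy":-3.25,"dz":0,"wx":0,"wy":0,"wz":0,"claw":0},{"dx":-4.2,"dy":-3.25,"dz":0,"wx":0,"wy":0,"wz":0,"claw":0},{"dx":-4.2,"dy":-3.25,"dz":0,"wx":0,"wy":0,"wz":0,"claw":0}]' 30
```

```text
clock: 2.6
position: [0.363, 0.2666, 0.2316]
tool_rot: [3.141, 0.0, 2.719]
force: [1.2, 0.6, 0.2]
grip_width: 0.0002
finger_force: 0.0
```

```bash
python3 -m handwheel '[{"dx":-4.15,"dy":-3.15,"dz":0,"wx":0,"wy":0,"wz":0,"claw":0},{"dx":-4.15,"dy":-3.15,"dz":0,"wx":0,"wy":0,"wz":0,"claw":0},{"dx":-4.15,"dy":-3.15,"dz":0,"wx":0,"wy":0,"wz":0,"claw":0},{"dx":0,"dy":0,"dz":4.5,"wx":0,"wy":0,"wz":0,"claw":0},{"dx":0,"dy":0,"dz":4.5,"wx":0,"wy":0,"wz":0,"claw":0},{"dx":0,"dy":0,"dz":4.5,"wx":0,"wy":0,"wz":0,"claw":0},{"dx":0,"dy":0,"dz":4.5,"wx":0,"wy":0,"wz":0,"claw":0},{"dx":0,"dy":0,"dz":0,"wx":0,"wy":0,"wz":0,"claw":0}]'
python3 - <<'E'
from h import *
S=optics.grab_frame("side");T=optics.grab_frame("top")
cv2.imwrite("pics/c.png",np.hstack([cv2.resize(S["frame"][130:290,200:340],None,fx=2.7,fy=2.7),cv2.resize(T["frame"][140:300,140:280],None,fx=2.7,fy=2.7)]))
E
```

```text
clock: 3.6
position: [0.4356, 0.1301, 0.0494]
tool_rot: [-3.138, -0.003, 2.719]
force: [-0.1, -0.7, 1.0]
grip_width: -0.0003
finger_force: 0.0
```

View pics/c.png

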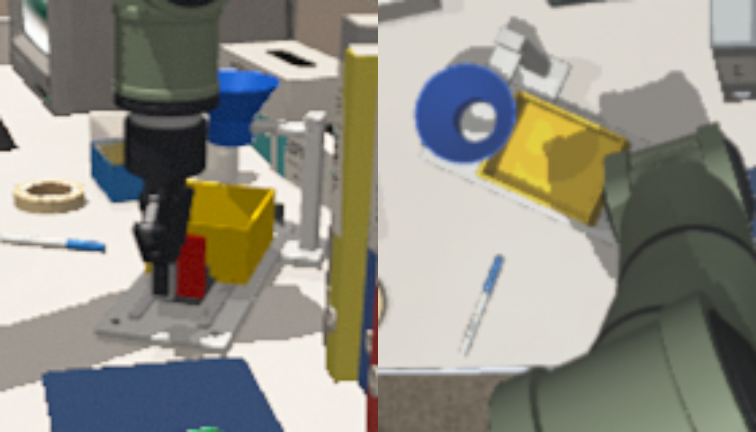

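```bash
python3 -m handwheel '[{"dx":0,"dy":2.5,"dz":0,"wx":0,"wy":0,"wz":0,"claw":0},{"dx":0,"dy":1.2,"dz":0,"wx":0,"wy":0,"wz":0,"claw":0},{"dx":0,"dy":1.2,"dz":0,"wx":0,"wy":0,"wz":0,"claw":0},{"dx":0,"dy":1.2,"dz":0,"wx":0,"wy":0,"wz":0,"claw":0},{"dx":0,"dy":1.2,"dz":0,"wx":0,"wy":0,"wz":0,"claw":0},{"dx":0,"dy":1.2,"dz":0,"wx":0,"wy":0,"wz":0,"claw":0},{"dx":0,"dy":1.2,"dz":0,"wx":0,"wy":0,"wz":0,"claw":0},{"dx":0,"dy":0.4,"dz":0,"wx":0,"wy":0,"wz":0,"claw":0}]'
```

```text
clock: 4.7
position: [0.4797, 0.2235, 0.052]
tool_rot: [3.14, 0.001, 2.719]
force: [1.6, -3.2, 7.7]
grip_width: 0.0002
finger_force: 4.0
```

```bash
python3 -m handwheel '[{"dx":0,"dy":0.5,"dz":0,"wx":0,"wy":0,"wz":0,"claw":0},{"dx":0,"dy":0.5,"dz":0,"wx":0,"wy":0,"wz":0,"claw":0},{"dx":0,"dy":0,"dz":0,"wx":0,"wy":0,"wz":0,"claw":0}]'
```

```text
clock: 5.08
position: [0.4837, 0.2324, 0.0519]
tool_rot: [3.14, 0.001, 2.718]
force: [2.7, -0.7, 4.1]
grip_width: -0.0
finger_force: 1.9
```

```bash
python3 -m handwheel '[{"dx":0,"dy":0.3,"dz":0,"wx":0,"wy":0,"wz":0,"claw":0},{"dx":0,"dy":0.3,"dz":0,"wx":0,"wy":0,"wz":0,"claw":0},{"dx":0,"dy":0,"dz":0,"wx":0,"wy":0,"wz":0,"claw":0}]'
```

```text
clock: 5.45
position: [0.486, 0.2377, 0.0519]
tool_rot: [3.141, 0.001, 2.718]
force: [2.2, -0.8, 4.8]
grip_width: -0.0002
finger_force: 2.2
```

Not at the stop yet; continue until the force rises.

```bash
python3 -m handwheel '[{"dx":0,"dy":0.3,"dz":0,"wx":0,"wy":0,"wz":0,"claw":0},{"dx":0,"dy":0.3,"dz":0,"wx":0,"wy":0,"wz":0,"claw":0},{"dx":0,"dy":0,"dz":0,"wx":0,"wy":0,"wz":0,"claw":0}]'
python3 - <<'E'
from h import *
W=optics.grab_frame("wrist");S=optics.grab_frame("side")
cv2.imwrite("pics/d.png",np.hstack([cv2.resize(S["frame"][130:290,200:340],None,fx=2.5,fy=2.5),cv2.resize(W["frame"],(440,400))[:400]]))
E
```

```text
clock: 5.82
position: [0.4868, 0.2397, 0.0517]
tool_rot: [-3.137, -0.001, 2.716]
force: [-8.3, -20.7, 20.8]
grip_width: -0.0003
finger_force: 21.0
```

View pics/d.png

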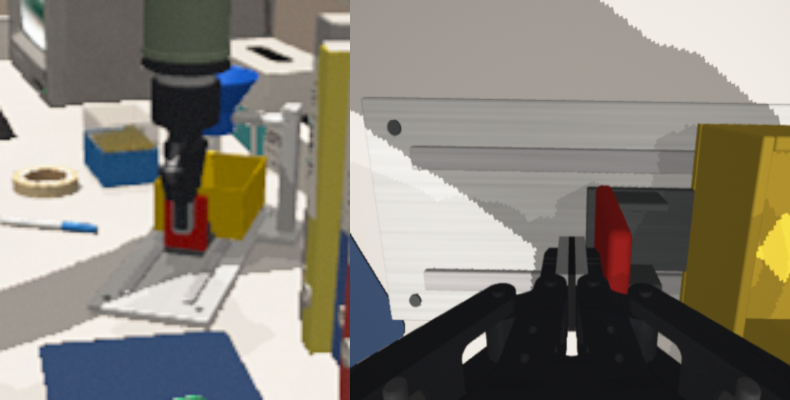

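```bash
python3 -m handwheel '[{"dx":0,"dy":-1.5,"dz":0,"wx":0,"wy":0,"wz":0,"claw":0},{"dx":0,"dy":-3.5,"dz":0,"wx":0,"wy":0,"wz":0,"claw":0},{"dx":0,"dy":0,"dz":-5,"wx":0,"wy":0,"wz":0,"claw":60},{"dx":0,"dy":0,"dz":-5,"wx":0,"wy":0,"wz":0,"claw":60},{"dx":0,"dy":0,"dz":-5,"wx":0,"wy":0,"wz":0,"claw":60},{"dx":-1.42,"dy":-4.85,"dz":0,"wx":0,"wy":0,"wz":0,"claw":60},{"dx":-1.42,"dy":-4.85,"dz":0,"wx":0,"wy":0,"wz":0,"claw":60},{"dx":-1.42,"dy":-4.85,"dz":0,"wx":0,"wy":0,"wz":0,"claw":60}]'; python3 -c "
from h import *;print(np.round(monitor.observe()['qpos'],3))"
```

```text
clock: 6.92
position: [0.4457, 0.0458, 0.2016]
tool_rot: [3.141, 0.0, 2.719]
force: [2.1, -0.5, 0.2]
grip_width: 0.0511
finger_force: 0.0
[-0.433  0.29   0.241  2.088 -0.098  0.773  1.017]
```

```bash
python3 -m handwheel '[{"dx":-1.43,"dy":-4.88,"dz":0,"wx":0,"wy":0,"wz":0,"claw":60},{"dx":-1.43,"dy":-4.88,"dz":0,"wx":0,"wy":0,"wz":0,"claw":60},{"dx":-1.43,"dy":-4.88,"dz":0,"wx":0,"wy":0,"wz":0,"claw":60},{"dx":-1.43,"dy":-4.88,"dz":0,"wx":0,"wy":0,"wz":0,"claw":60},{"dx":-1.43,"dy":-4.88,"dz":0,"wx":0,"wy":0,"wz":0,"claw":60},{"dx":0,"dy":0,"dz":0,"wx":0,"wy":0,"wz":0.181,"claw":60},{"dx":0,"dy":0,"dz":0,"wx":0,"wy":0,"wz":0.181,"claw":60},{"dx":0,"dy":0,"dz":0,"wx":0,"wy":0,"wz":0.181,"claw":60}]'
python3 -m handwheel '[{"dx":0,"dy":0,"dz":0,"wx":0,"wy":0,"wz":0.181,"claw":60},{"dx":0,"dy":0,"dz":0,"wx":0,"wy":0,"wz":0.181,"claw":60},{"dx":0,"dy":0,"dz":0,"wx":0,"wy":0,"wz":0,"claw":60}]'
python3 - <<'E'
from h import *
W=optics.grab_frame("wrist");T=optics.grab_frame("top")
cv2.imwrite("pics/e.png",W["frame"])
import pickle;pickle.dump(W,open("w1.pkl","wb"))
for n in("red","blue"):
  for st,c,L in blobs(W,n,(0,0,560,420),amin=60)[:3]: print(n,st.tolist(),c.round(1))
print(proj(W,[.411,-.206,.092]),proj(W,monitor.observe()["position"]),np.round(monitor.observe()['qpos'],3))
E
```

```text
clock: 7.92
position: [0.411, -0.2047, 0.2014]
tool_rot: [3.141, -0.0, 2.169]
force: [-0.3, 0.4, 0.1]
grip_width: 0.0512
finger_force: 0.0
clock: 8.3
position: [0.4112, -0.2044, 0.2013]
tool_rot: [-3.141, 0.0, 1.815]
force: [0.1, 1.0, -0.0]
grip_width: 0.0514
finger_force: 0.0
red [490, 64, 70, 56, 1471] [517.3 100.2]
red [271, 189, 23, 26, 466] [282.3 201.9]
blue [271, 307, 23, 24, 437] [282.6 318.7]
[282.29239354 203.34986112] [284.27479695 267.27003109] [-0.112  0.345  0.559  2.073 -0.256  0.789  0.85 ]
```

View pics/e.png

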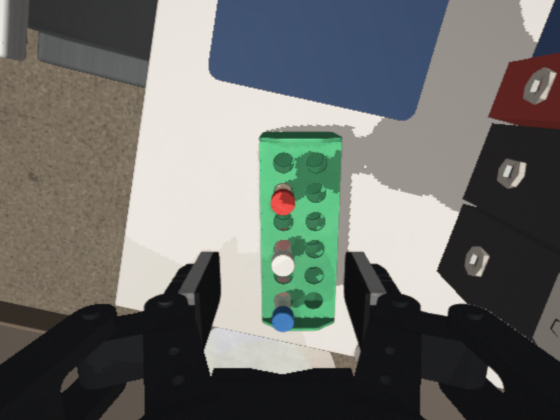

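```bash
python3 -m handwheel '[{"dx":-0.16,"dy":-0.06,"dz":4,"wx":0,"wy":0,"wz":0,"claw":60},{"dx":0,"dy":0,"dz":4,"wx":0,"wy":0,"wz":0,"claw":60},{"dx":0,"dy":0,"dz":3.5,"wx":0,"wy":0,"wz":0,"claw":60},{"dx":0,"dy":0,"dz":1.9,"wx":0,"wy":0,"wz":0,"claw":60},{"dx":0,"dy":0,"dz":0,"wx":0,"wy":0,"wz":0,"claw":40},{"dx":0,"dy":0,"dz":0,"wx":0,"wy":0,"wz":0,"claw":0},{"dx":0,"dy":0,"dz":0,"wx":0,"wy":0,"wz":0,"claw":0},{"dx":0,"dy":0,"dz":0,"wx":0,"wy":0,"wz":0,"claw":0}]' 30
```

```text
clock: 9.4
position: [0.4116, -0.2064, 0.0681]
tool_rot: [3.14, 0.001, 1.814]
force: [-0.8, -0.4, 9.4]
grip_width: 0.0132
finger_force: 30.0
```

Run:
```python
from h import *
W=optics.grab_frame("wrist");S=optics.grab_frame("side")
cv2.imwrite("pics/f.png",np.hstack([cv2.resize(S["frame"][230:390,220:360],None,fx=2.5,fy=2.5,interpolation=cv2.INTER_CUBIC),cv2.resize(W["frame"][150:420,130:430],(440,400))]))
print(monitor.observe()["force"])
```

```text
[-0.72782593 -0.15746863  9.29299234]
```

View pics/f.png

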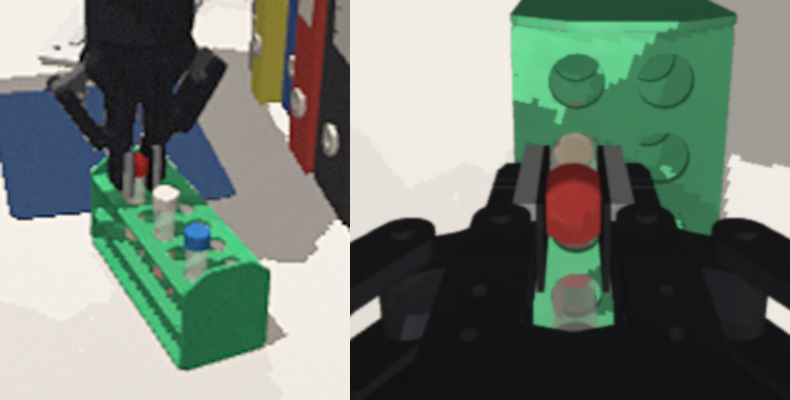

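```bash
python3 -m handwheel '[{"dx":0,"dy":0,"dz":-1,"wx":0,"wy":0,"wz":0,"claw":0},{"dx":0,"dy":0,"dz":-2,"wx":0,"wy":0,"wz":0,"claw":0},{"dx":0,"dy":0,"dz":-3,"wx":0,"wy":0,"wz":0,"claw":0},{"dx":0,"dy":0,"dz":-4,"wx":0,"wy":0,"wz":0,"claw":0},{"dx":0,"dy":0,"dz":-4,"wx":0,"wy":0,"wz":0,"claw":0},{"dx":0,"dy":0,"dz":-5,"wx":0,"wy":0,"wz":0,"claw":0},{"dx":0,"dy":0,"dz":-5,"wx":0,"wy":0,"wz":0,"claw":0},{"dx":0,"dy":0,"dz":0,"wx":0,"wy":0,"wz":0,"claw":0}]'
python3 - <<'E'
from h import *
W=optics.grab_frame("wrist");S=optics.grab_frame("side")
cv2.imwrite("pics/g.png",np.hstack([cv2.resize(S["frame"][130:390,200:380],(346,500),interpolation=cv2.INTER_CUBIC),cv2.resize(W["frame"][150:420,130:430],(440,500))]))
print(np.round(monitor.observe()["qpos"],3))
E
```

```text
clock: 10.5
position: [0.4119, -0.2068, 0.3108]
tool_rot: [3.136, 0.002, 1.814]
force: [-0.0, 0.3, -1.5]
grip_width: 0.0132
finger_force: 29.4
[-0.219  0.195  0.655  1.939 -0.137  1.051  0.739]
```

View pics/g.png

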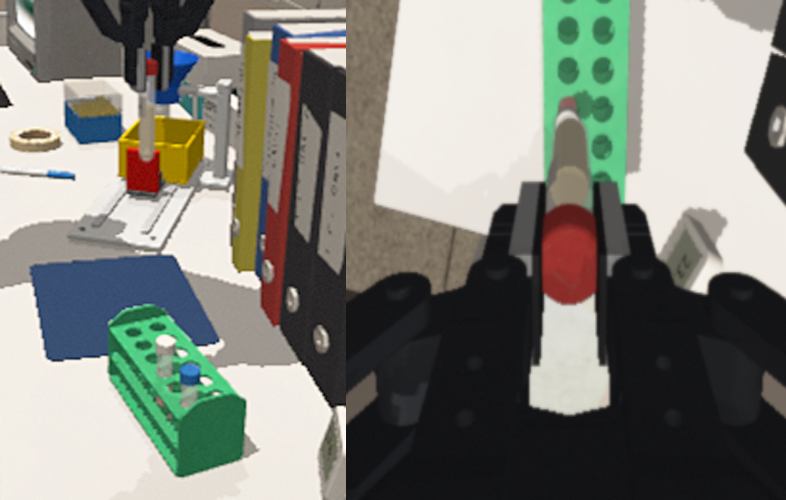

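```bash
python3 -m handwheel '[{"dx":3,"dy":0.8,"dz":0,"wx":0,"wy":0,"wz":0,"claw":0},{"dx":4.9,"dy":1.34,"dz":0,"wx":0,"wy":0,"wz":0,"claw":0},{"dx":4.9,"dy":1.34,"dz":0,"wx":0,"wy":0,"wz":0,"claw":0},{"dx":4.9,"dy":1.34,"dz":0,"wx":0,"wy":0,"wz":0,"claw":0},{"dx":4.9,"dy":1.34,"dz":0,"wx":0,"wy":0,"wz":0,"claw":0},{"dx":4.9,"dy":1.34,"dz":0,"wx":0,"wy":0,"wz":0,"claw":0},{"dx":4.9,"dy":1.34,"dz":0,"wx":0,"wy":0,"wz":0,"claw":0},{"dx":2.1,"dy":0.56,"dz":0,"wx":0,"wy":0,"wz":0,"claw":0}]'
```

```text
clock: 11.6
position: [0.4184, 0.1534, 0.3062]
tool_rot: [-3.139, 0.001, 1.817]
force: [1.1, -0.5, -0.4]
grip_width: 0.0133
finger_force: 29.4
```

```bash
python3 -m handwheel '[{"dx":3.6,"dy":3.4,"dz":0,"wx":0,"wy":0,"wz":0,"claw":0},{"dx":3.6,"dy":3.4,"dz":0,"wx":0,"wy":0,"wz":0,"claw":0},{"dx":3.6,"dy":3.4,"dz":0,"wx":0,"wy":0,"wz":0,"claw":0},{"dx":3.6,"dy":3.4,"dz":0,"wx":0,"wy":0,"wz":0,"claw":0},{"dx":1.8,"dy":1.7,"dz":0,"wx":0,"wy":0,"wz":0,"claw":0},{"dx":1.8,"dy":1.7,"dz":0,"wx":0,"wy":0,"wz":0,"claw":0},{"dx":0,"dy":0,"dz":0,"wx":0,"wy":0,"wz":0,"claw":0}]'
python3 - <<'E'
from h import *
W=optics.grab_frame("wrist");S=optics.grab_frame("side")
cv2.imwrite("pics/i.png",np.hstack([cv2.resize(S["frame"][90:250,200:340],None,fx=2.5,fy=2.5,interpolation=cv2.INTER_CUBIC),cv2.resize(W["frame"],(440,400))]))
p=monitor.observe()["position"];print(proj(S,p),proj(S,p-[0,0,.065]),proj(S,[.547,.37,.2]),proj(W,[.547,.37,.2])*[440/560,400/420]+[350,0])
E
```

```text
clock: 12.48
position: [0.5407, 0.3676, 0.3051]
tool_rot: [-3.139, 0.001, 1.815]
force: [0.1, 0.1, -0.8]
grip_width: 0.0128
finger_force: 29.4
[284.99819414 123.87407125] [284.42265028 146.19667538] [285.88513604 159.53512188] [580.32591855 191.87492891]
```

View pics/i.png

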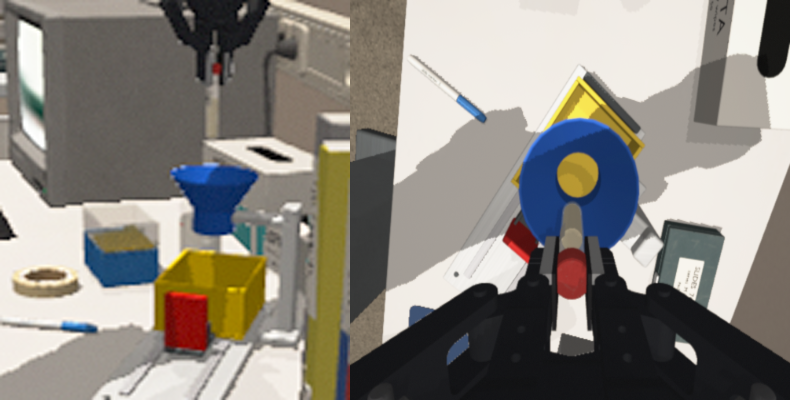

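```bash
python3 -m handwheel '[{"dx":0,"dy":0.6,"dz":1,"wx":0,"wy":0,"wz":0,"claw":0},{"dx":0,"dy":0,"dz":3,"wx":0,"wy":0,"wz":0,"claw":0},{"dx":0,"dy":0,"dz":3,"wx":0,"wy":0,"wz":0,"claw":0},{"dx":0,"dy":0,"dz":1.3,"wx":0,"wy":0,"wz":0,"claw":0},{"dx":0,"dy":0,"dz":0,"wx":0,"wy":0,"wz":0,"claw":0},{"dx":0,"dy":0,"dz":0,"wx":0,"wy":0,"wz":0,"claw":0}]'
```

```text
clock: 13.32
position: [0.5473, 0.3683, 0.2254]
tool_rot: [3.14, -0.001, 1.814]
force: [-0.3, 0.9, 0.3]
grip_width: 0.0131
finger_force: 29.4
```

```bash
python3 -m handwheel '[{"dx":0,"dy":0,"dz":0,"wx":0,"wy":0,"wz":0,"claw":50},{"dx":0,"dy":0,"dz":0,"wx":0,"wy":0,"wz":0,"claw":50},{"dx":0,"dy":0,"dz":0,"wx":0,"wy":0,"wz":0,"claw":50},{"dx":0,"dy":0,"dz":0,"wx":0,"wy":0,"wz":0,"claw":50},{"dx":0,"dy":0,"dz":-4,"wx":0,"wy":0,"wz":0,"claw":50},{"dx":0,"dy":0,"dz":-4,"wx":0,"wy":0,"wz":0,"claw":50},{"dx":0,"dy":-4,"dz":-2,"wx":0,"wy":0,"wz":0,"claw":50},{"dx":0,"dy":-4,"dz":0,"wx":0,"wy":0,"wz":0,"claw":50}]'
python3 - <<'E'
from h import *
W=optics.grab_frame("wrist");S=optics.grab_frame("side")
cv2.imwrite("pics/j.png",np.hstack([cv2.resize(S["frame"][130:390,200:340],(323,600),interpolation=cv2.INTER_CUBIC),cv2.resize(W["frame"][0:330,110:430],(470,485))[:600] if 0 else cv2.resize(W["frame"][0:400,130:440],(465,600))]))
for c in("side","wrist"):
    for m in optics.masks_of("red_tube",c)[:2]: print(c,m["p"],m["rect"])
st=blobs(S,"red",(245,180,310,245))[0];print("plateS",st[0],st[1]);print(proj(S,[.495,.2575,.09]))
E
```

```text
clock: 14.32
position: [0.4688, 0.3488, 0.3256]
tool_rot: [3.14, -0.001, 1.813]
force: [-0.1, 0.4, 0.7]
grip_width: 0.0427
finger_force: 0.0
side 0.64 [235.7, 156.2, 82.5, 100.1]
side 0.59 [288.0, 191.3, 16.3, 11.7]
plateS [266 207  17  23 357] [274.03921569 218.14005602]
[274.68537283 207.45398921]
```

View pics/j.png

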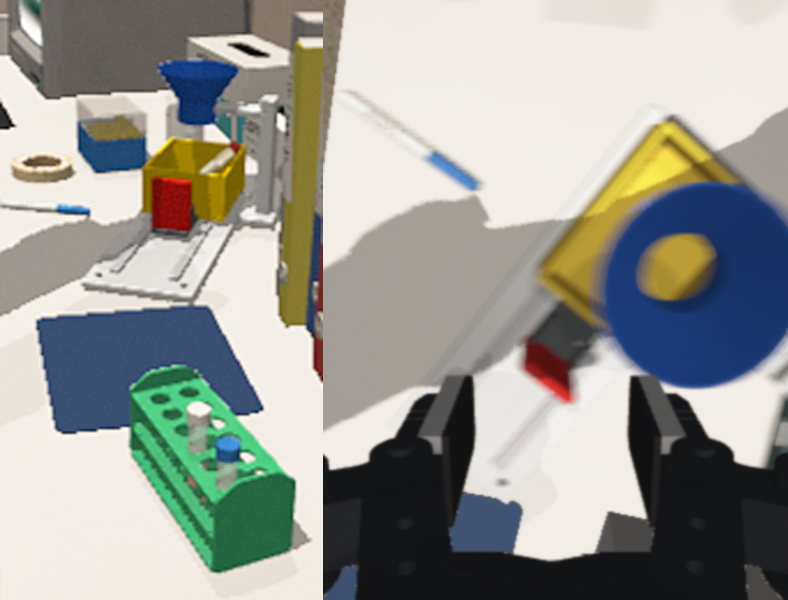

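```bash
python3 -m handwheel '[{"dx":0,"dy":0,"dz":0,"wx":0,"wy":0,"wz":0,"claw":50},{"dx":0,"dy":-3,"dz":0,"wx":0,"wy":0,"wz":0,"claw":50},{"dx":0,"dy":0,"dz":0,"wx":0,"wy":0,"wz":0,"claw":50},{"dx":0,"dy":0,"dz":0,"wx":0,"wy":0,"wz":0,"claw":50},{"dx":0,"dy":0,"dz":0,"wx":0,"wy":0,"wz":0,"claw":50},{"dx":0,"dy":0,"dz":0,"wx":0,"wy":0,"wz":0,"claw":50},{"dx":0,"dy":0,"dz":0,"wx":0,"wy":0,"wz":0,"claw":50},{"dx":0,"dy":0,"dz":0,"wx":0,"wy":0,"wz":0,"claw":50}]'
python3 - <<'E'
from h import *
S=optics.grab_frame("side")
for m in optics.masks_of("red_tube","side")[:2]: print(m["p"],m["rect"])
for b in blobs(S,"red",(275,180,315,205),amin=2)[:3]: print(b[0],b[1])
# box-frame coordinates of the cap seen, for assumed heights
x=np.array([.41,.912]);y=np.array([-.912,.41]);c=np.array([.547,.37])
b=blobs(S,"red",(288,180,315,205),amin=2)
if b:
    for z in(.08,.09,.1):
        q=plane(S,b[0][1],z)[:2]-c;print(z,q@x,q@y)
cv2.imwrite("pics/k.png",cv2.resize(S["frame"][150:270,220:330],(550,600),interpolation=cv2.INTER_CUBIC))
E
```

```text
clock: 15.52
position: [0.4401, 0.3417, 0.3243]
tool_rot: [3.142, 0.0, 1.814]
force: [-1.1, -0.1, -0.6]
grip_width: 0.0424
finger_force: 0.0
0.54 [287.8, 189.3, 17.4, 15.2]
[300 192   4   4   9] [301.33333333 193.22222222]
0.08 0.06074876708657305 -0.04011254135352185
0.09 0.029455401636681228 -0.04569169586667653
0.1 -0.0018379638132105022 -0.05127085037983141
```

View pics/k.png

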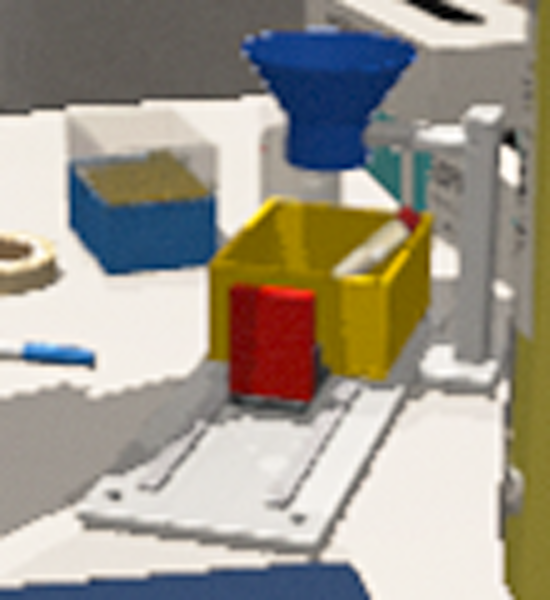

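The tube leans inside the box. Its cap is near the far-right wall at about (301, 193) px and inside the limits. The box is home, the other tubes are standing, and the robot is clear.

```bash
python3 -c "
from workcell import job_done;print(job_done())"
```

```text
the job is handed in; nothing more can be done
None
```

I handed the job in: the box is pushed home against its stop, the red-capped tube leans at rest in it below the spout, and the blue and white tubes still stand in the rack; no verdict came back.

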